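# Shut the parts drawer and lock it with the pin-locked sliding bar

## Task

Close up the parts cabinet: push the open top drawer fully shut first, and only then pull up the plunger knob on the sliding lock bar, slide the bar section along its tube to the very next hole so that its upright stands in front of the drawers, and let the pin drop fully home there. Finish while still gripping the knob, keeping the pin engaged; do not let go, and leave the glue bottle and the tape roll where they are.

Things in the scene. Friction and masses are not known exactly. Their poses are not given: they have to be found in the camera images.
- drawer_lip (a point): Middle of the front edge of the pull lip of the green cabinet's top drawer (the only one that moves). The lip is a level ledge 50 mm wide, 4 mm thick, standing 12 mm out from the drawer's front panel, 15 mm below the panel's top edge; the panel is 162 mm wide and reaches 24 mm below the lip. Axes as the board: x points into the cabinet (the drawer shuts along +x), y left, z up
- cabinet_drawer3 (a joint): how far the top drawer is open, in m: 0 is shut, 0.052 fully open; it slides very freely (under 2 N) and stops on the cabinet at 0
- lock_knob (a point): Centre of the round black plunger knob, 30 mm diameter, 24 mm high, upright axis. 16 mm below this point (pin in) is the top of a steel boss (20 mm diameter), 35 mm below the top of the sliding sleeve (40 mm wide, 50 mm long). Axes as the board: the section slides along -y (to the right, across the cabinet front) to lock. The tube lies parallel to the cabinet front, 95 mm in front of the shut lip
- plunger (a joint): how far the pin is pulled up, in m: 0 is fully home in a hole, 0.016 the upper stop. The pin (9 mm, round-ended) clears the tube above about 0.013; a spring pulls it down with about 5 N when home and 9 N at the top
- bar_section (a joint): how far the section has slid along the tube from its first hole, in m: 0 at the start, 0.060 at the next hole, 0.120 at the one after (the hole pitch is 60 mm). With the pin up it slides with about 3 N plus light damping; with the pin home it is locked, with 2 mm of play
- next_hole (a point): Centre of the next hole, 13 mm diameter, in the top face of the fixed 30 mm square aluminium tube. With the pin home in it the knob's centre stands 40 mm straight above this point; at the start the knob is 60 mm from it along +y. Same axes as the board
- bar_top (a point): Top of the upright (10 x 16 mm, 100 mm high) on an arm of the sliding section: 85 mm towards the cabinet (+x), 40 mm along -y and 46 mm up from the knob's centre. At the start it stands 20 mm outside the cabinet's left side; locked, it stands in front of the drawers. Axes as the board
- glue_bottle: white glue bottle, 51 mm diameter, 134 mm high, bystander, origin at the centre of its underside
- tape_roll: roll of tape, 110 mm diameter, 30 mm high, lying flat, bystander, origin at the centre of its underside
- board: Plywood base board, 275 x 340 x 10 mm, fixed to the table, found at a different place and yaw each time; it carries the cabinet and the lock rail, both fixed to it. Origin under its centre; x towards the cabinet's back, y left along its front, z up. Cabinet: 131 x 170 mm, centre at x = 65, y = -60 mm, roof at z = 145 mm, wire carrying handle over the middle of the roof up to z = 173 mm

How it is judged:
On the way, in this order (a step that is already met when the one before it is completed fails the run):
1. the top drawer is shut, with the bar still at its first hole (value of joint cabinet_drawer3 below 0.004 m and value of joint bar_section below 0.01 m), for 0.2 s.
2. the plunger is pulled up clear of the tube (value of joint plunger above 0.008 m), for 0.1 s.
3. the section is at the next hole with the pin home (value of joint bar_section between 0.056 and 0.064 m and value of joint plunger below 0.003 m), for 0.2 s.
At the end, for the whole second after the job is handed in: the top drawer is shut (within 4 mm), the bar section stands at the next hole (60 mm on, within 4 mm) with the pin home (within 3 mm), and the fingers still grip the knob with more than 2 N (all of step 3 and value of joint cabinet_drawer3 below 0.004 m and contact force between the fingers and plunger above 2 N); the arm keeps its last pose, push and grip.
It fails at once if the bar is slid across while the drawer is open (value of joint bar_section above 0.02 m and value of joint cabinet_drawer3 above 0.01 m).
It fails at once if the glue bottle or the tape roll is disturbed (distance of any of glue_bottle, tape_roll from where it was at the start of the episode above 0.02 m).
It also fails if it takes over 48 s, if anything falls off the work surface, if the arm or the gripper's body presses on something with over 40 N, if the wrist force passes 120 N, or if a joint passes its speed limit or range.

## Robot

A 6-joint arm with a two-finger parallel gripper is mounted at the origin on a cart in front of the work surface, level with it; the furniture and walls round the work are solid. World frame = base frame: x ahead of the robot, y to its left, z up, the work surface at z = 0. Lengths are in m, angles in rad, forces in N, time in s.
With the tool pointing down it reaches from about 0.35 to 0.85 m from the base axis. Payload 8.1 kg.
Tool frame: the origin (TCP) lies at the very end of the fingers, on their centre line; the grasp point (between the pads) lies robot.tcp_to_grasp behind it (robot.tcp_to_grasp is the distance from the TCP to the grasp point, in m); z points along the fingers, y is the line along which they close (so a half turn about z gives the same grasp; the last joint's range is limited). The gripper opens to 93 mm and grips with 3 to 60 N. Pads are 15 mm wide; open, the fingers measure 128 mm over their backs; the gripper's body (75 mm by 188 mm) begins 65 mm behind the grasp point.
Start: joints at [1.239, 0.13, 1.488, -0, 1.523, -0.085], TCP at [0.147, 0.582, 0.219] pointing down, gripper open.
Joint ranges: [-2.96, 2.96], [-0.89, 2.26], [0.02, 2.5], [-1.34, 4.48], [0, 2.73], [-2.66, 2.66]. Speed limits (rad/s): [2.39, 2.39, 2.79, 3.14, 3.14, 3.14].

## Interface

Orientations are given as a rotation vector (axis times angle).
In Python, from plant import robot gives the robot as it stands. The module is installed in compiled form; this text tells all that it offers.
- The arm moves only by the shell command python3 -m pendant 'ROWS' [FORCE]. ROWS is JSON, a list that holds one entry, the list of rows, each a list of 5 numbers: the opening, from 0 (shut) to 1 (fully open), then the shift along the tool's x, y, z in cm, then the turn about the tool's z in degrees. In form: [[[fingers, x, y, z, roll], ...]]. A call has 1 to 8 rows; each row shifts and turns the commanded pose from where the row before left it, along the tool's axes as they then stand; what a row does not reach is not made up. A row lasts 1/10 s, in which the tool goes at most 50 mm and 8.59 degrees, less where a joint would pass 70% of its speed; a pose out of reach is approached as far as the arm can. A call is refused whole if a number of a shift passes 5 or a number of a turn 8.59, either way. A call with a gripper value outside its range is refused whole. The fingers move at their own pace and stop on an object; FORCE is the grip in N (left out, the last holds). Time passes only in rows, so rows that do not move let the fingers close. It gives the time, the measured TCP pose, the force, the opening and the grip force at its end, in the units of the state.
- robot.read_state(): the state, without advancing time (a new reading comes with each control period).
- robot.read_camera(name): name is "side" or "top" or "wrist"; returns a dict with "img" (400x640x3 uint8, blue, green, red), "K" (3x3 intrinsics, pixels), "pose" (4x4, takes a point from camera to world coordinates). Camera axes: x right, y up, looking along -z (the intrinsics and any distortion apply to the point x, -y, -z); pixel columns grow to the right and rows downward; lengths in m; the calibration is good to about 2 mm. A picture is of the moment at which its call begins. There is no depth.
- robot.close_job(): hands the job in; it is judged then, once.
The state is a dict: "t": time; "q": joint angles; "dq": joint speeds; "joint_torque": joint torques, N m; "tool_pos": TCP position; "orientation": TCP orientation; "force": force on the tool from outside, world axes, zero at the start; "wrist_torque": the same for the moment, N m; "opening": finger opening in m; "gripper_force": force on a finger pad.
Only numpy, scipy, OpenCV 4.12 (cv2) and the standard library are available. Lean on these libraries where they do the work, as an engineer would, in place of code of your own. Each camera call takes 0.05 s, during which the arm holds its last target. There are 200 camera calls.

## Working session

There is one attempt and no reset: what is moved stays moved. The work goes in short steps, Python scripts to look and compute and a shell command to move; the robot and the scene stay as the last step left them, time stands still between calls to the robot, and variables do not carry over. Pictures are saved under pics/ and viewed, at most 10 in all, crops included, and the job is handed in when it is done.

```bash
mkdir -p pics
python3 - <<'E'
from plant import robot
import cv2,numpy as np,pickle
d={}
for n in("top","side"):
    c=robot.read_camera(n);d[n]=c;cv2.imwrite(f"pics/{n}0.png",c["img"])
    print(n,np.round(c["K"],1).tolist(),np.round(c["pose"],3).tolist(),[k for k in c])
pickle.dump(d,open("cams.pkl","wb"))
s=robot.read_state();print(s,robot.tcp_to_grasp)
E
```

```text
top [[413.9, 0.0, 322.7], [0.0, 413.9, 194.2], [0.0, 0.0, 1.0]] [[-0.014, 0.997, -0.075, 0.5], [-1.0, -0.014, -0.002, 0.255], [-0.003, 0.075, 0.997, 0.975], [0.0, 0.0, 0.0, 1.0]] ['img', 'K', 'pose']
side [[374.7, 0.0, 316.5], [0.0, 374.7, 199.4], [0.0, 0.0, 1.0]] [[0.995, 0.073, -0.071, 0.489], [-0.102, 0.67, -0.735, -0.396], [-0.006, 0.739, 0.674, 0.691], [0.0, 0.0, 0.0, 1.0]] ['img', 'K', 'pose']
{'t': 0.1, 'q': array([ 1.23856152e+00,  1.31089566e-01,  1.48915613e+00,  1.81211472e-06,
        1.52298556e+00, -8.53649784e-02]), 'dq': array([-0.00074078, -0.00302697, -0.0032006 ,  0.00043061, -0.00089482,
       -0.00088732]), 'joint_torque': array([ 1.02213893e-03, -5.61333311e+01, -4.93103027e+01,  7.70474738e-02,
        2.89242889e-02, -8.75674573e-05]), 'tool_pos': array([0.14641468, 0.58134308, 0.21769782]), 'orientation': array([-3.86756232e-01, -3.11735024e+00,  2.51715495e-03]), 'force': array([-0.98865329, -0.60217896,  0.72384603]), 'wrist_torque': array([ 0.02669249, -0.01998507,  0.01235681]), 'gripper_force': 0.0, 'opening': 0.09302170596773857} 0.0188
```

View pics/top0.png

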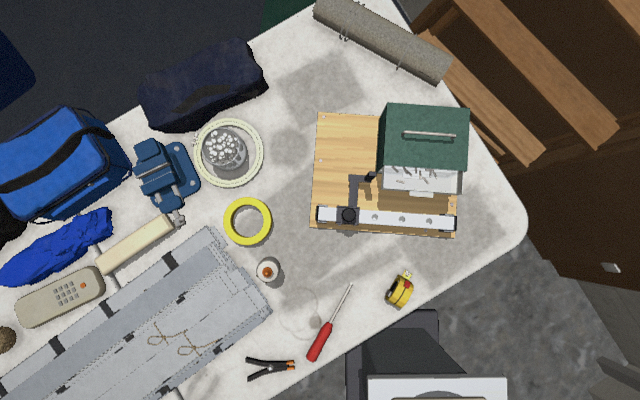

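View pics/side0.png

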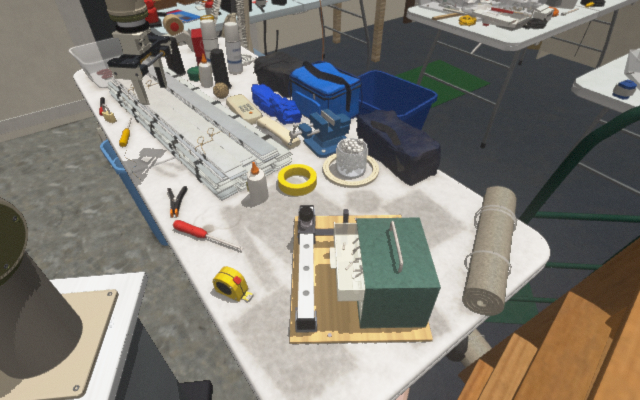

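The top view shows the board at (310–468, 105–237), the knob at about (348,214), the open white drawer at about (422,185), the glue bottle at (267,270) and the tape at (247,221). The side view shows the knob at about (306,212) and the drawer at (348,262). I'll zoom both.

Run:
```python
import cv2
a=cv2.imread("pics/top0.png")[100:245,300:475];b=cv2.imread("pics/side0.png")[195:350,280:450]
a=cv2.resize(a,None,fx=4.5,fy=4.5,interpolation=cv2.INTER_CUBIC)[:600];b=cv2.resize(b,None,fx=4,fy=4,interpolation=cv2.INTER_CUBIC)[:600]
a=cv2.resize(a,(700,580));cv2.imwrite("pics/topc.png",a);cv2.imwrite("pics/sidec.png",b[:600]);
```

```text
(no output)
```

View pics/topc.png

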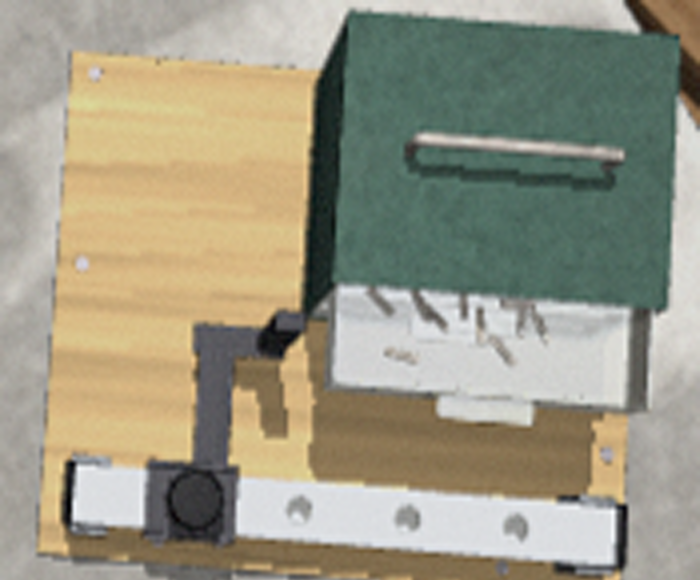

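View pics/sidec.png

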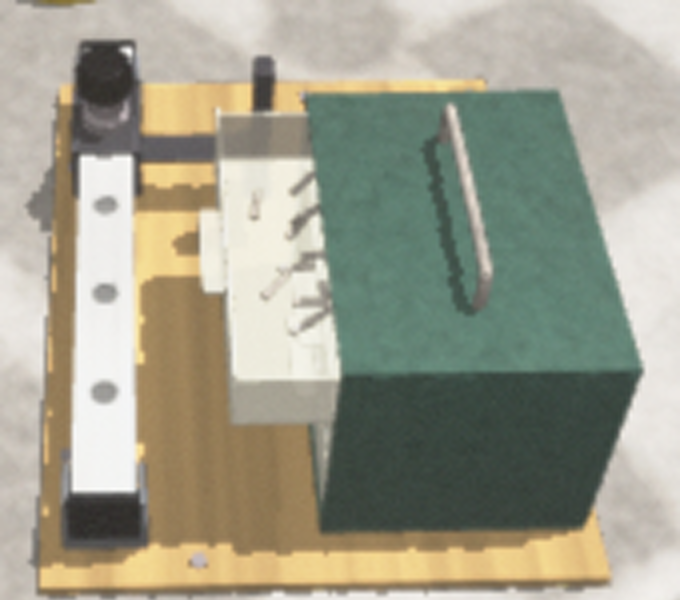

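The crops show the tube holes (top crop (300,507), (408,517), (515,526); side crop (106,204), (105,293), (105,391)). The lip front middle is at (484,424) in the top crop and (201,250) in the side crop. The knob top is at (196,500) and (106,62).

```bash
cat > h.py <<'E'
import numpy as np,pickle
d=pickle.load(open("cams.pkl","rb"))
def ray(n,u,v):
    K,P=d[n]["K"],d[n]["pose"];r=np.linalg.inv(K)@[u,v,1];r=P[:3,:3]@[r[0],-r[1],-r[2]];return P[:3,3],r/np.linalg.norm(r)
T=lambda u,v:ray("top",300+u/4,100+v/(4.5*580/600))
S=lambda u,v:ray("side",280+u/4,195+v/4)
def tri(a,b):
    A=0;B=0
    for o,r in(a,b):
        M=np.eye(3)-np.outer(r,r);A=A+M;B=B+M@o
    p=np.linalg.solve(A,B);return p,max(np.linalg.norm(np.cross(p-o,r)) for o,r in(a,b))
def pl(a,z):
    o,r=a;return o+r*(z-o[2])/r[2]
E
python3 - <<'E'
from h import *
np.set_printoptions(precision=4,suppress=True)
H=[tri(T(*a),S(*b)) for a,b in [((300,507),(106,204)),((408,517),(105,293)),((515,526),(105,391))]]
for h in H:print("hole",*h)
print("knobtop",*tri(T(196,500),S(106,62)))
print("lip",*tri(T(484,424),S(201,250)))
P=[h[0] for h in H];v=P[0]-P[2];y=v[:2]/np.linalg.norm(v[:2]);print("pitch",np.linalg.norm(v)/2,"yaw",np.degrees(np.arctan2(-y[0],y[1])))
R=[pl(T(*a),.145) for a in((350,10),(680,35),(665,310),(335,285))]
print("roof",*R,[np.linalg.norm(R[i]-R[i-1]) for i in range(4)])
e=R[3]-R[2]+R[0]-R[1];print("yaw roof",np.degrees(np.arctan2(-e[0],e[1])))
x=np.array([y[1],-y[0]]);B=np.column_stack([x,y]);c=np.mean(R,0)[:2]
for n,p in(("knob",tri(T(196,500),S(106,62))[0]),("lip",tri(T(484,424),S(201,250))[0]),("hole",P[0])):print(n,"in cab frame",B.T@(p[:2]-c))
E
```

```text
hole [0.518  0.1421 0.0613] 0.00035142681161239145
hole [0.5124 0.0826 0.0605] 0.0005716053291274465
hole [0.5073 0.0238 0.0601] 0.0008414970947555618
knobtop [0.5227 0.2023 0.1112] 0.00185293518298429
lip [0.5563 0.0543 0.1248] 0.0019979912655691246
pitch 0.059432405473142075 yaw -5.203937431333031
roof [0.749  0.1214 0.145 ] [ 0.7345 -0.0466  0.145 ] [ 0.6047 -0.0337  0.145 ] [0.6188 0.1323 0.145 ] [np.float64(0.13060413433754667), np.float64(0.16858293935703447), np.float64(0.13038904845721544), np.float64(0.16664847177293549)]
yaw roof -4.896818539167946
knob in cab frame [-0.1678  0.1443]
lip in cab frame [-0.1209 -0.0001]
hole in cab frame [-0.167  0.084]
```

Everything agrees: pitch 59.4 mm, hole height 0.061, lip about 50 mm open, board yaw −5.1°. First I turn 9° and go in front of the drawer with the fingers shut.

```bash
python3 -m pendant '[[[0,0,0,0,-4.5],[0,0,0,0,-4.5],[0,-2.5,-3,0,0],[0,-2.5,-3,0,0],[0,-2.5,-3,0,0],[0,-2.5,-3,0,0],[0,-2.5,-3,0,0],[0,-2.5,-3,0,0]]]'
python3 -m pendant '[[[0,-2.5,-3,0,0],[0,-2.5,-3,0,0],[0,-2.5,-3,0,0],[0,-2.5,-3,0,0],[0,-2.5,-3,0,0],[0,-2.5,-3,0,0],[0,-2.5,-3,0,0],[0,0,0,0,0]]]'
cat > g.py <<'E'
import numpy as np
from plant import robot
from scipy.spatial.transform import Rotation as R
import sys
s=robot.read_state();M=R.from_rotvec(s["orientation"]).as_matrix()
t=np.array([float(a) for a in sys.argv[1:4]])
print("t",s["t"],"yaw y-axis",np.degrees(np.arctan2(M[1,1],M[0,1])),"tilt",M[2,2],"move cm",np.round(M.T@(t-s["tool_pos"])*100,2))
E
python3 g.py 0.511 0.058 0.112
```

```text
t: 0.9
tool_pos: [0.2802, 0.3876, 0.2182]
orientation: [-0.14, -3.138, 0.001]
force: [0.7, 0.4, -0.0]
opening: 0.0338
gripper_force: 0.0
t: 1.7
tool_pos: [0.4369, 0.1608, 0.2182]
orientation: [0.148, 3.138, -0.002]
force: [0.4, 0.5, 0.3]
opening: 0.0004
gripper_force: 0.0
t 1.7 yaw y-axis 84.60138570625607 tilt -0.9999988445580325 move cm [-8.34 -9.52 10.64]
```

```bash
python3 -m pendant '[[[0,-2.8,-3.2,0,0],[0,-2.8,-3.2,0,0],[0,-2.8,-3.2,0,0],[0,0,0,2.6,0],[0,0,0,2.6,0],[0,0,0,2.7,0],[0,0,0,2.7,0],[0,0,0,0,0]]]'
python3 g.py 0.5563 0.0543 0.112
python3 - <<'E'
from plant import robot
import cv2
c=robot.read_camera("side")["img"][150:350,260:460];cv2.imwrite("pics/pre.png",cv2.resize(c,(600,600),interpolation=cv2.INTER_CUBIC))
E
```

```text
t: 2.5
tool_pos: [0.5066, 0.0618, 0.1081]
orientation: [-0.14, -3.13, 0.0]
force: [-0.3, 0.8, -0.0]
opening: 0.0005
gripper_force: 0.0
t 2.5 yaw y-axis 84.88044305312748 tilt -0.9999657554463142 move cm [-5.01 -0.3  -0.43]
```

View pics/pre.png

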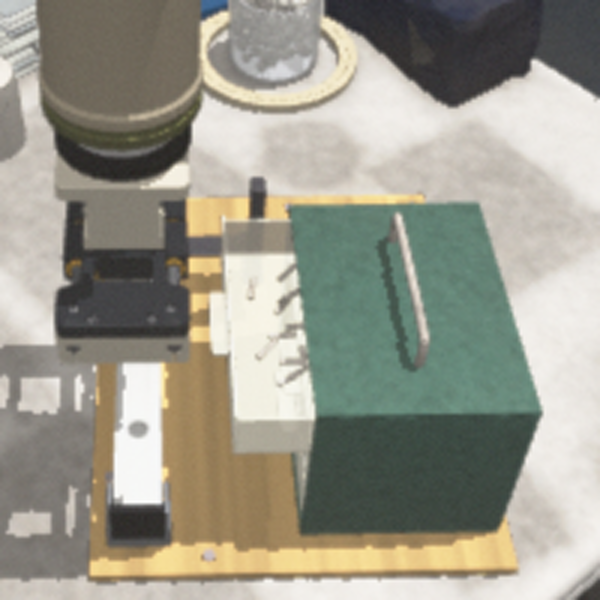

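The closed gripper stands in front of the lip (lip at (218,322), gripper at (120,310)) and clear of the upright. Push next.

```bash
python3 -m pendant '[[[0,-1.5,-0.3,-0.4,0],[0,-1.5,0,0,0],[0,-1.2,0,0,0],[0,-1.2,0,0,0],[0,-1.2,0,0,0],[0,-1.0,0,0,0],[0,-0.6,0,0,0],[0,0,0,0,0]]]'; python3 g.py 0.6081 0.0496 0.112
```

```text
t: 3.35
tool_pos: [0.5927, 0.0509, 0.1175]
orientation: [0.141, 3.137, 0.0]
force: [-0.1, -0.4, -1.1]
opening: 0.0006
gripper_force: 0.0
t 3.35 yaw y-axis 84.86270171527657 tilt -0.9999992396538179 move cm [-1.55  0.01  0.55]
```

```bash
python3 -m pendant '[[[0,-0.3,0,0.4,0],[0,-0.2,0,0,0],[0,-0.2,0,0,0],[0,-0.1,0,0,0],[0,0,0,0,0],[0,0,0,0,0]]]'; python3 g.py 0.6081 0.0496 0.112;python3 - <<'E'
from plant import robot
import cv2
c=robot.read_camera("side")["img"][150:350,260:460];cv2.imwrite("pics/push.png",cv2.resize(c,(600,600),interpolation=cv2.INTER_CUBIC))
E
```

```text
t: 3.95
tool_pos: [0.5964, 0.0504, 0.1119]
orientation: [-0.14, -3.131, 0.0]
force: [-13.3, 0.5, 8.5]
opening: 0.0002
gripper_force: 7.4
t 3.95 yaw y-axis 84.87744363976148 tilt -0.9999740407951047 move cm [-1.17  0.02 -0.02]
```

View pics/push.png

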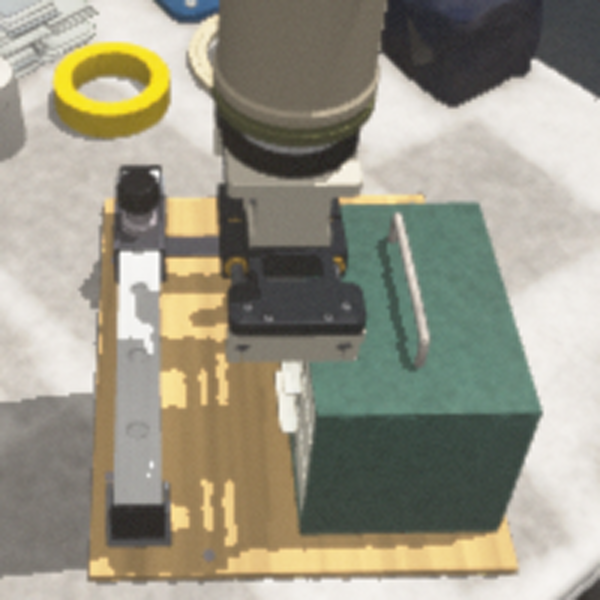

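The drawer is flush (panel edge at (300,450), lip near (287,395)), with 13 N at the stop. I hold briefly, back off and rise, then go above the knob.

```bash
python3 -m pendant '[[[0,0,0,0,0],[0,0,0,0,0],[0,2.0,0,0,0],[0,3.0,0,0,0],[0,2.5,0,-2.5,0],[0,0.8,0,-3.5,0],[1,0,2.0,-2,0],[1,0,3,0,0]]]'; python3 -m pendant '[[[1,0,3.5,0,0],[1,0,3.5,0,0],[1,0,2.5,0,0],[1,0,0,0,0],[1,0,0,0,0]]]';  python3 g.py 0.5233 0.2019 0.083
python3 - <<'E'
from plant import robot
import cv2,pickle
d=pickle.load(open("cams.pkl","rb"))
for n in("top","side"):
    d[n]=robot.read_camera(n)
pickle.dump(d,open("cams.pkl","wb"))
a=d["top"]["img"][180:250,310:460];b=d["side"]["img"][180:330,260:410]
w=robot.read_camera("wrist");cv2.imwrite("pics/wrist.png",w["img"])
s=cv2.resize(b,(400,400),interpolation=cv2.INTER_CUBIC);ww=cv2.resize(w["img"],(400,400))
cv2.imwrite("pics/ab.png",cv2.hconcat([s,ww]))
E
```

```text
t: 4.8
tool_pos: [0.5236, 0.107, 0.1972]
orientation: [0.144, 3.131, 0.001]
force: [0.8, 0.9, 0.6]
opening: 0.0121
gripper_force: 0.0
t: 5.3
tool_pos: [0.5298, 0.202, 0.1924]
orientation: [-0.139, -3.138, 0.001]
force: [0.1, 0.2, -0.3]
opening: 0.0518
gripper_force: 0.0
t 5.3 yaw y-axis 84.93515236450033 tilt -0.9999997264179834 move cm [ 0.64 -0.06 10.94]
```

View pics/ab.png

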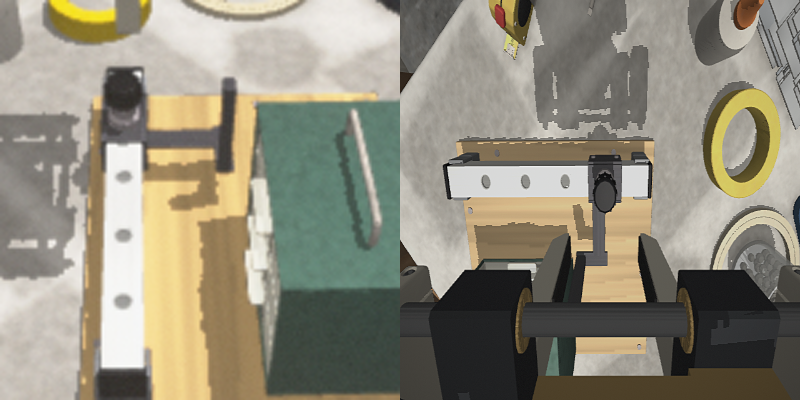

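The drawer is shut and undisturbed; the knob at (122,95) in the left view has the upright at (230,120), well clear of the fingers' path. Descend onto the knob.

```bash
python3 -m pendant '[[[1,0.6,-0.1,0,0],[1,0,0,3,0],[1,0,0,3,0],[1,0,0,3,0],[1,0,0,1.5,0],[1,0,0,0,0],[1,0,0,0,0]]]' 30; python3 g.py 0.5233 0.2019 0.083
python3 - <<'E'
from plant import robot
import cv2
c=robot.read_camera("side");b=c["img"][160:280,250:370]
w=robot.read_camera("wrist")
import numpy as np
p=np.linalg.inv(w["pose"])@[.5233,.2019,.113,1];q=w["K"]@[p[0],-p[1],-p[2]];print("expected knob top px",q/q[2])
cv2.imwrite("pics/gr.png",cv2.hconcat([cv2.resize(b,(400,400),interpolation=cv2.INTER_CUBIC),cv2.resize(w["img"],(400,400))]))
E
```

```text
t: 6.15
tool_pos: [0.5244, 0.2013, 0.0887]
orientation: [0.141, 3.138, 0.0]
force: [-0.3, 0.2, -0.7]
opening: 0.0927
gripper_force: 0.0
t 6.15 yaw y-axis 84.83919448021048 tilt -0.9999997200007495 move cm [0.12 0.05 0.57]
expected knob top px [327.46268686 262.87725016   1.        ]
```

View pics/gr.png

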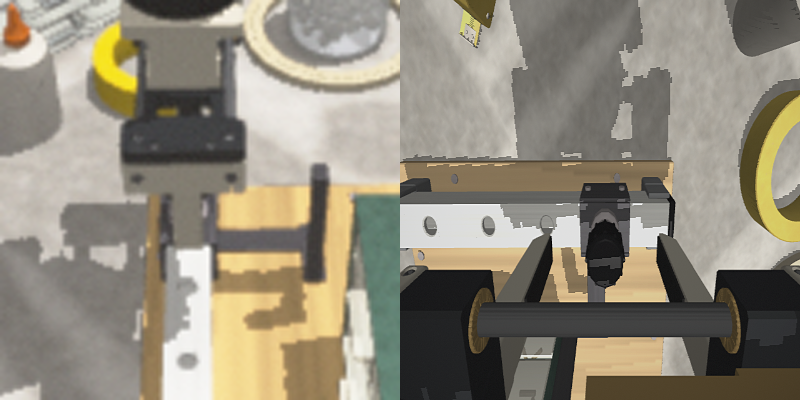

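The knob sits between the fingers at (604,262), as predicted. Go down 5 mm and close.

```bash
python3 -m pendant '[[[1,0.1,0.05,0.5,0],[1,0,0,0,0],[0,0,0,0,0],[0,0,0,0,0],[0,0,0,0,0],[0,0,0,0,0],[0,0,0,0,0],[0,0,0,0,0]]]' 40;python3 -m pendant '[[[0,0,0,0,0],[0,0,0,0,0],[0,0,0,0,0],[0,0,0,0,0]]]'; python3 g.py 0.5233 0.2019 0.083
```

```text
t: 7.05
tool_pos: [0.5231, 0.202, 0.0826]
orientation: [-0.141, -3.138, 0.0]
force: [-0.9, -0.2, 0.2]
opening: 0.0499
gripper_force: 0.0
t: 7.45
tool_pos: [0.5231, 0.2021, 0.0826]
orientation: [-0.141, -3.138, -0.0]
force: [0.4, 0.8, 0.8]
opening: 0.0291
gripper_force: 40.0
t 7.45 yaw y-axis 84.85923317387733 tilt -0.9999999932981174 move cm [-0.03 -0.02 -0.04]
```

```bash
python3 -m pendant '[[[0,0,0,-0.4,0],[0,0,0,-0.4,0],[0,0,0,-0.4,0],[0,0,0,-0.25,0],[0,0,0,0,0],[0,0,0,0,0],[0,0,0,0,0]]]'; python3 g.py 0.5231 0.2021 0.0826
```

```text
t: 8.15
tool_pos: [0.5229, 0.2021, 0.0969]
orientation: [-0.141, -3.138, 0.0]
force: [3.6, 1.2, -8.5]
opening: 0.0291
gripper_force: 40.0
t 8.15 yaw y-axis 84.86002368369357 tilt -0.9999999642949404 move cm [-0.02  0.01  1.43]
```

Lift 14.3 mm with a −8.5 N spring pull: the pin is clear with no slip. Slide 60 mm along −y.

```bash
python3 -m pendant '[[[0,0,-0.5,0,0],[0,0,-1,0,0],[0,0,-1,0,0],[0,0,-1,0,0],[0,0,-1,0,0],[0,0,-1,0,0],[0,0,-0.5,0,0],[0,0,0,0,0]]]'; python3 -m pendant '[[[0,0,0,0,0],[0,0,0,0,0]]]'; python3 g.py 0.5231 0.2021 0.0826
```

```text
t: 8.95
tool_pos: [0.5176, 0.1408, 0.0971]
orientation: [-0.143, -3.138, 0.002]
force: [3.2, -3.4, -9.6]
opening: 0.0291
gripper_force: 40.0
t: 9.15
tool_pos: [0.5177, 0.1419, 0.0971]
orientation: [-0.141, -3.138, 0.001]
force: [4.4, -3.3, -8.5]
opening: 0.0289
gripper_force: 40.0
t 9.15 yaw y-axis 84.85138531640241 tilt -0.9999996746536498 move cm [-0.    6.04  1.44]
```

```bash
python3 -m pendant '[[[0,0,0,0.4,0],[0,0,0,0.4,0],[0,0,0,0.4,0],[0,0,0,0.25,0],[0,0,0,0,0],[0,0,0,0,0],[0,0,0,0,0]]]'; python3 g.py 0.5231 0.2021 0.0826
```

```text
t: 9.85
tool_pos: [0.5177, 0.1425, 0.0827]
orientation: [0.141, 3.138, 0.0]
force: [2.6, -0.9, -5.4]
opening: 0.029
gripper_force: 40.0
t 9.85 yaw y-axis 84.86511678950589 tilt -0.9999999427344811 move cm [-0.    5.99  0.01]
```

```bash
python3 -m pendant '[[[0,0,0,0.1,0],[0,0,0,0,0],[0,0,0,0,0],[0,0,0,0,0]]]'; python3 g.py 0.5231 0.2021 0.0826
python3 - <<'E'
from plant import robot
import cv2
c=robot.read_camera("side")["img"][150:350,260:460];cv2.imwrite("pics/end.png",cv2.resize(c,(600,600),interpolation=cv2.INTER_CUBIC))
E
```

```text
t: 10.25
tool_pos: [0.5179, 0.1425, 0.0826]
orientation: [0.141, 3.138, 0.0]
force: [-3.0, -0.9, 6.2]
opening: 0.0284
gripper_force: 40.0
t 10.25 yaw y-axis 84.86660387713258 tilt -0.9999997695021445 move cm [ 0.02  5.98 -0.  ]
```

View pics/end.png

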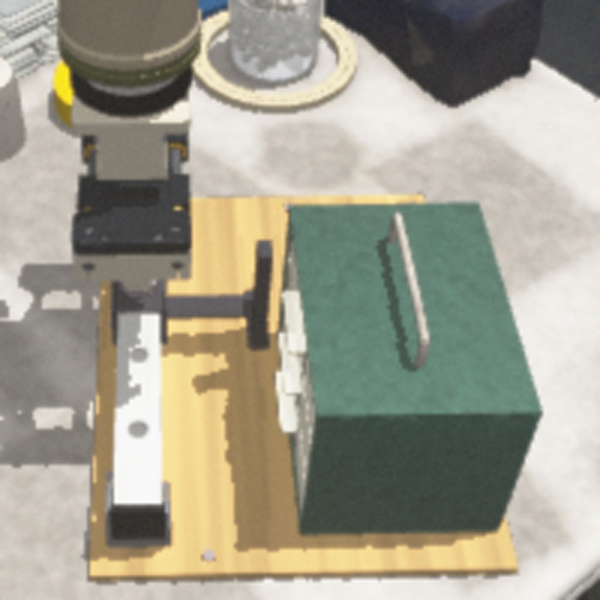

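The pin is on its stop: pressing 1 mm further gave +6 N with no motion. The upright at (263,290) stands in front of the drawers, two free holes remain at (138,355) and (138,428), and the drawer is shut. I'll hand in.

```bash
python3 -c "
from plant import robot
print(robot.close_job())"
```

```text
the job is handed in; nothing more can be done
None
```

I handed the job in at about 10 s on the clock: the top drawer is shut, the bar slid 60 mm to the next hole with the pin home, the knob is still gripped at 40 N, and the arm never went near the glue bottle or tape roll; the hand-in returned no verdict.

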